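# Tip a recovered pin into a covered examination box

## Task

Stand the empty metal tray flat inside the clear examination box and gently lower the slotted cover until it is fully shut. Then, without handling the small steel pin, carry it in its sample boat by the upright handle: lower the boat level through the slot, tip it inside the box so that the pin lands in the tray, and take the boat out again, never letting the boat touch the box or the edges of the slot. Finally stand the boat upright on the black mat it came from, leaving the cover shut and all the other things on the table where they are.

Things in the scene. Friction and masses are not known exactly. Their poses are not given: they have to be found in the camera images.
- box: Clear-walled open-topped box fixed to the table, 210 (x) x 180 (y) x 130 mm high, walls and floor 5 mm thick. Origin: centre of its underside. The cover plate is hinged along the top of its +y wall and is part of this box; x runs along the hinge.
- lid (a joint): Hinge of the grey cover plate (210 x 180 x 6 mm, 0.25 kg), rad: 0 shut (flat on the rim), 1.57 upright over the +y wall, 1.8 fully open. The axis runs along the box's x through (0, 90, 130.5) mm of the box frame, at the plate's underside. Stiff (0.4 N m): the plate stays where it is left and can be pushed shut on its outer face near the free edge.
- slot (a point): Centre of the through slot in the cover plate, midway in its 6 mm thickness. The slot is in the middle of the plate: 110 mm long along the box's x (parallel to the hinge) and 58 mm wide. Axes move with the plate; x along the slot, z out of the plate's outer face (up when shut). The plate's outer face is 3 mm above this point when shut.
- tab (a point): Middle, on the outer face, of the 60 mm wide, 20 mm long tab that sticks out of the middle of the plate's free edge; 190 mm from the hinge axis. Axes as for the slot.
- tray: Loose plain aluminium open tray, 110 (x) x 60 (y) x 32 mm high, walls 3 mm, 0.1 to 0.15 kg, open side up. Origin: centre of its underside. Starts on the table.
- mat: Thin black rubber mat fixed to the table, 130 (x) x 110 (y) x 4 mm. Origin: centre of its underside. The boat starts on it.
- boat: Loose steel sample boat, 0.12-0.18 kg: open trough, 36 mm wide (30 inside), 18 mm high, x = -8 to 60 mm. Origin: underside, below the handle; x to the nose, z up. Handle: upright bar 14 (x) x 12 (y) mm on the z axis, up to z = 150. Floor 4 mm thick, flat to x = 36, then rising 8 degrees to the open nose. The pin rolls stiffly: it leaves when tipped nose down past about 28 degrees (40 is ample).
- boat_nose (a point): Point on the boat's nose: x = 60, y = 0, z = 8 mm of the boat frame.
- boat_base (a point): Middle of the boat's underside: x = 26, y = 0, z = 0 mm of the boat frame.
- pin: Small cut dark steel pin, a cylinder 14 mm in diameter and 26 mm long, 20 g, lying crosswise in the boat's trough, free to roll along it. Origin on its surface (7 mm off its axis) at half length; its x axis is its long axis.
- tape_roll: Bystander: amber roll of tape lying flat, 80 mm across and 45 mm high. Leave alone.
- tape_measure: Bystander: yellow and black tape measure, 75 x 42 x 62 mm high. Leave alone.
- torch: Bystander: black torch standing on end, 36 mm across, 120 mm high. Leave alone.
- marker_tent: Bystander: yellow folded tent marker, 90 mm wide, 110 mm high. Leave alone.
- pen: Bystander: blue pen, 157 mm long, 9 mm thick. Leave alone.
- loupe: Bystander: black round loupe, 52 mm across, 22 mm high. Leave alone.
There are look-alikes about, which are no part of the job. Leave any turquoise or yellow look-alike of the boat alone.

How it is judged:
On the way, in this order (a step that is already met when the one before it is completed fails the run):
1. the tray stands flat in the box and is let go (z of tray in the frame of box below 0.01 m and x of tray in the frame of box between -0.075 and 0.075 m and y of tray in the frame of box between -0.075 and 0.075 m and angle between tray's own z axis and vertical below 0.08 rad and contact force between tray and the fingers below 0.1 N), for 0.1 s.
2. the cover is shut over it (value of joint lid below 0.04 rad), for 0.2 s.
3. the boat is level inside the box, below the shut cover, with the pin still in it (value of joint lid below 0.05 rad and z of boat_nose in the frame of slot below -0.015 m and z of boat in the frame of slot below -0.025 m and x of boat_base in the frame of slot between -0.08 and 0.08 m and y of boat_base in the frame of slot between -0.06 and 0.06 m and angle between boat's own z axis and vertical below 0.3 rad and distance between pin and boat_base below 0.04 m), for 0.05 s.
4. the boat is tipped inside the box and the pin lands in the tray (angle between boat's own z axis and vertical above 0.4 rad and z of boat_nose in the frame of slot below -0.015 m and z of pin in the frame of tray between 0 and 0.03 m and x of pin in the frame of tray between -0.055 and 0.055 m and y of pin in the frame of tray between -0.03 and 0.03 m), for 0.05 s.
At the end, for the whole second after the job is handed in: Cover shut (under 0.04 rad); tray flat on the box floor (tilt under 0.08 rad); pin at rest in the tray; boat upright (tilt under 0.08 rad) and at rest on the mat, the middle of its base within 60 mm (mat x) and 50 mm (mat y) of the mat centre (value of joint lid below 0.04 rad and z of tray in the frame of box below 0.01 m and x of tray in the frame of box between -0.075 and 0.075 m and y of tray in the frame of box between -0.075 and 0.075 m and angle between each of tray, boat's own z axis and vertical below 0.08 rad and z of pin in the frame of tray between 0 and 0.03 m and x of pin in the frame of tray between -0.055 and 0.055 m and y of pin in the frame of tray between -0.03 and 0.03 m and z of boat_base in the frame of mat below 0.009 m and x of boat_base in the frame of mat between -0.06 and 0.06 m and y of boat_base in the frame of mat between -0.05 and 0.05 m and linear speed of boat below 0.02 m/s and linear speed of pin below 0.03 m/s); the robot touches nothing.
It fails at once if the boat touches the box, its cover or the slot's edges (over 0.5 N) (contact force between boat and box above 0.5 N).
It fails at once if the gripper handles the pin (contact force between pin and the fingers above 0.3 N).
It fails at once if the cover is slammed (faster than 5 rad/s) (velocity of joint lid below -5 rad/s).
It fails at once if a bystander is moved more than 30 mm (distance of any of tape_roll, tape_measure, torch, marker_tent, pen, loupe from where it was at the start of the episode above 0.03 m).
It also fails if it takes over 72 s, if anything falls off the work surface, if the arm or the gripper's body presses on something with over 40 N, if the wrist force passes 120 N, or if a joint passes its speed limit or range.

## Robot

A 6-joint arm with a two-finger parallel gripper is mounted at the origin on the work surface. World frame = base frame: x ahead of the robot, y to its left, z up, the work surface at z = 0. Lengths are in m, angles in rad, forces in N, time in s.
With the tool pointing down it reaches from about 0.275 to 0.875 m from the base axis. Payload 12.5 kg.
Tool frame: the origin (TCP) lies on the centre line of the jaws, within the pads' length; the fingertips stand r.finger_overhang ahead of it and the grasp point (between the pads) lies 3 mm ahead of it (r.finger_overhang is the distance from the TCP to the fingertips, in m); z points along the fingers, y is the direction in which the jaws open and shut (so a half turn about z gives the same grasp; the last joint's range is limited). The gripper opens to 85 mm and grips with 20 to 120 N. Pads are 22 mm wide; open, the fingers measure 114 mm over their backs; the gripper's body (76 mm by 85 mm) begins 54 mm behind the grasp point. The pads swing forward as they close: fully open they stand 13 mm farther back than shut.
Start: joints at [-1.422, 0.351, 1.652, -0, 1.139, -0.085], TCP at [0.127, -0.535, 0.253] pointing down, gripper open.
Joint ranges: [-2.75, 2.75], [-0.79, 2.1], [0.01, 2.65], [-1.57, 4.71], [0.07, 3.14], [-2.87, 2.87]. Speed limits (rad/s): [2.22, 2.22, 2.79, 3.14, 3.14, 3.14].

## Interface

Orientations are given as a unit quaternion [x, y, z, w].
In Python, from cell import r, optics gives the robot as it stands. The module is installed in compiled form; this text tells all that it offers. Calls block until the motion is done:
- r.move_to(position, orientation): joint-space move of the TCP to a pose.
- r.move_linear(position, rot=None, vel=0.15): straight line of the TCP; rot=None keeps the orientation; vel is the mean speed in m/s.
- r.set_joints(angles): joint-space move.
- r.set_gripper(opening, squeeze=None): opening from 0.0 (shut) to 1.0 (fully open); squeeze is the grip in N (None keeps the last); returns when the fingers have stopped.
- r.sleep(seconds).
- r.inverse_kinematics(position, orientation): joint angles nearest the present ones, or None.
- optics.get_image(name): name is "side" or "top" or "wrist"; returns a dict with "pixels" (384x512x3 uint8, red, green, blue), "depth" (384x512 float32, m along the optical axis (not along the pixel's ray), 0 where there is no reading), "fx", "fy", "cx", "cy" (pixels), "camera_from_world" (4x4, takes a point from world to camera coordinates); the wrist camera has in their place "mount" (4x4, takes a point from camera to tool coordinates, whose origin is the TCP and whose axes are the flange's). Camera axes: x right, y down, z forward; pixel columns grow to the right and rows downward; lengths in m; the calibration is good to about 2 mm. A picture is of the moment at which its call begins: read the wrist's pose just before it.
A pose or a line that the arm cannot do raises r.PlanningError and nothing moves.
- r.hand_in(): hands the job in, once; it reports no verdict.
Readings, each from a call of its own:
- r.current_t(): time.
- r.current_q(): joint angles.
- r.current_qvel(): joint speeds.
- r.current_effort(): joint torques, N m.
- r.current_tool_pos(): TCP position.
- r.current_ee_rot(): TCP orientation.
- r.current_contact_force(): force on the tool from outside, world axes, zero at the start.
- r.current_torque(): the same for the moment, N m.
- r.current_opening(): opening from 0.0 (shut) to 1.0 (fully open).
Only numpy, scipy, OpenCV 4.12 (cv2) and the standard library are available. Lean on these libraries where they do the work, as an engineer would, in place of code of your own. Each camera call takes 0.05 s, during which the arm holds its last target. There are 200 camera calls.

## Working session

There is one attempt and no reset: what is moved stays moved. The work goes in short steps, each a Python script; the robot and the scene stay as the last script left them, time stands still between calls to the robot, and variables do not carry over. Pictures are saved under pics/ and viewed, on a budget of 10 in all, crops included, one or two more only if the job needs it, and the job is handed in when it is done.

```bash
mkdir -p pics; python3 - <<'E'
from cell import r, optics
import cv2, numpy as np, pickle
print(r.finger_overhang, r.current_t(), r.current_ee_rot())
D={}
for n in ("side","top"):
    d=optics.get_image(n); D[n]=d
    print(n,d["fx"],d["cx"],d["cy"],np.linalg.inv(d["camera_from_world"]).round(3).tolist(), (d["depth"]>0).mean())
    cv2.imwrite(f"pics/{n}0.png",cv2.resize(d["pixels"][:,:,::-1],(800,600),interpolation=cv2.INTER_CUBIC))
pickle.dump(D,open("d0.pkl","wb"))
E
```

```text
0.022 0.0 [ 9.93176791e-01  1.16616819e-01 -6.69847607e-06 -6.16471495e-04]
side 463.648869384641 259.49114776039596 197.15378255225409 [[0.998, -0.031, 0.062, 0.484], [-0.068, -0.599, 0.798, -0.959], [0.012, -0.8, -0.6, 0.779], [0.0, 0.0, 0.0, 1.0]] 0.9960988362630209
top 394.8927071982312 252.61504180437146 195.50422869820738 [[-0.001, -1.0, 0.028, 0.517], [-1.0, 0.0, -0.008, -0.09], [0.008, -0.028, -1.0, 1.136], [0.0, 0.0, 0.0, 1.0]] 0.9958394368489584
```

View pics/top0.png

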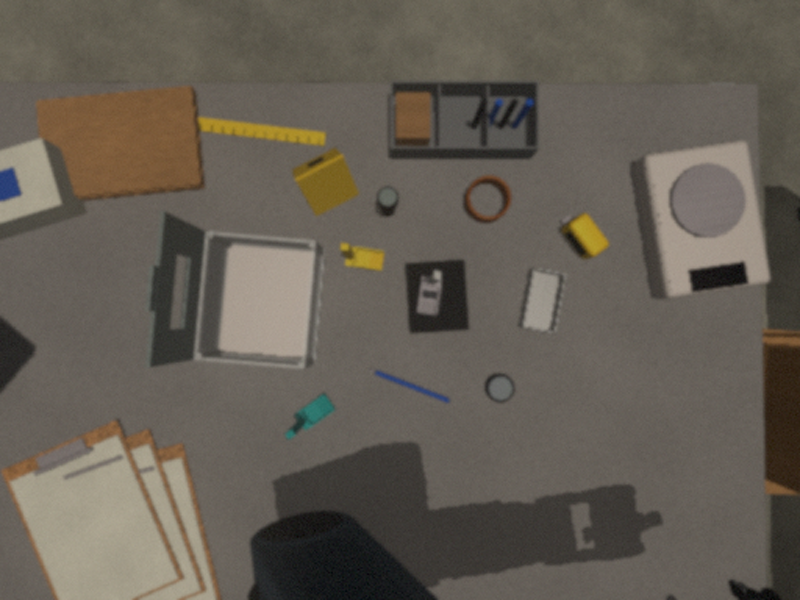

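View pics/side0.png

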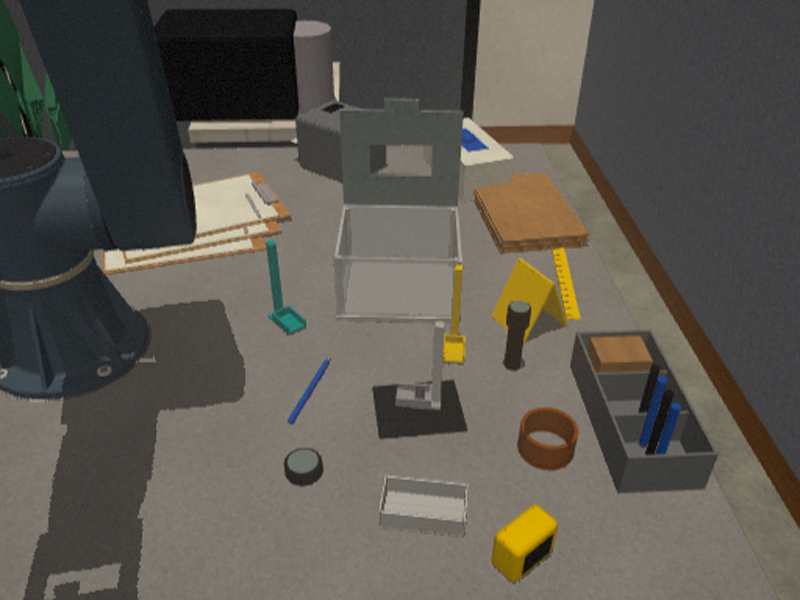

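The top view shows the box at (262,300), with its lid open to the left (+y). The tray is at (543,300), and the grey steel boat is on the black mat at (430,290), with its handle at (436,273) and its nose toward the robot. There are three boat candidates: yellow (362,257), turquoise (310,412) and grey steel on the mat (430,290). Only the last is steel and on the black mat. Next I'll measure from the depth image.

```bash
cat > h.py <<'E'
import numpy as np, cv2
from cell import r, optics
from scipy.spatial.transform import Rotation as R
def cloud(d, T=None):
    v,u=np.mgrid[0:384,0:512]; z=d["depth"].astype(float)
    P=np.stack([(u-d["cx"])/d["fx"]*z,(v-d["cy"])/d["fy"]*z,z],-1)
    if T is None: T=np.linalg.inv(d["camera_from_world"])
    return P@T[:3,:3].T+T[:3,3]
def rect(p):
    c,s,a=cv2.minAreaRect((p*1000).astype(np.float32)); return np.round(c,1),np.round(s,1),round(a,1)
def box(P,a,b): # mask inside bounds
    return np.all((P>a)&(P<b),-1)
def down(yaw): # tool down, tool y axis at world angle yaw+90deg (x axis at yaw)
    return (R.from_euler('z',yaw)*R.from_euler('x',np.pi)).as_quat()
def wrist():
    T=np.eye(4); T[:3,3]=r.current_tool_pos(); T[:3,:3]=R.from_quat(r.current_ee_rot()).as_matrix()
    d=optics.get_image("wrist"); return d,T@d["mount"]
E
python3 - <<'E'
import pickle; from h import *
D=pickle.load(open("d0.pkl","rb"))
t,s=D["top"],D["side"]; Pt,Ps=cloud(t),cloud(s)
def px(P,u,v,w=2): # 800 scale
    v0,u0=int(v*.64),int(u*.64); return P[v0,u0].round(3)
for n,u,v in [("mat",450,320),("tray",543,300),("boat trough",430,295),("handle",436,273),("floor",262,300),("table",350,330),("tab",155,288),("rimR",316,300),("rimT",262,236)]: print(n,px(Pt,u,v))
m=box(Pt,[.35,-.42,.022],[.65,-.25,.06]); print("tray",rect(Pt[m][:,:2]),m.sum(),np.percentile(Pt[m][:,2],[5,50,95]))
for P,n in((Pt,"top"),(Ps,"side")):
    m=box(P,[.4,.0,.118],[.75,.3,.142]); print("rim",n,rect(P[m][:,:2]),m.sum())
    m=box(P,[.4,.0,.15],[.75,.4,.4]); q=P[m]; print("lid",n,m.sum(),q.min(0),q.max(0)); 
    if m.sum()>50:
        c=q.mean(0); print(np.linalg.svd(q-c,full_matrices=False)[2][2],c)
    m=box(P,[.45,-.2,.06],[.65,-.05,.17]); q=P[m]; print("handle",n,m.sum(),q.min(0),q.max(0),q[q[:,2]>.12].mean(0))
# mat by colour
g=t["pixels"].max(2); m=(g<55)&box(Pt,[.4,-.25,-.02],[.65,-.03,.02]); print("mat",rect(Pt[m][:,:2]))
mb=box(Pt,[.4,-.25,.010],[.65,-.03,.05]); print("boat",rect(Pt[mb][:,:2]),mb.sum(),Pt[mb].min(0),Pt[mb].max(0))
a=t["pixels"][150:225,255:375,::-1]; b=s["pixels"][195:290,230:310,::-1]
cv2.imwrite("pics/crop0.png",np.hstack([cv2.resize(a,(400,250),interpolation=3),cv2.resize(b,(350,250),interpolation=3)]))
E
```

```text
mat [ 0.524 -0.201  0.006]
tray [ 0.558 -0.371  0.003]
boat trough [ 0.569 -0.163  0.02 ]
handle [ 0.598 -0.164  0.153]
floor [0.559 0.146 0.002]
table [ 0.504 -0.017 -0.002]
tab [0.563 0.221 0.318]
rimR [0.557 0.04  0.047]
rimT [0.659 0.12  0.129]
tray (array([ 492.3, -340.3]), array([ 78.6, 256.5]), 68.3) 325 [0.02225056 0.02645593 0.03379839]
rim top (array([555.3, 130.8]), array([182.9, 212. ]), 85.1) 960
lid top 2382 [0.45805937 0.21066097 0.15007041] [0.66737301 0.23549106 0.33310594]
[-0.08424686 -0.99639539  0.00993474] [0.56234622 0.22156624 0.25107362]
handle top 48 [ 0.58633898 -0.17179065  0.06033016] [ 0.60030496 -0.1582879   0.15726135] [ 0.59279971 -0.16410644  0.1493019 ]
rim side (array([554.3, 130.2]), array([194.4, 210.3]), 85.5) 1111
lid side 3606 [0.45735012 0.204411   0.15001058] [0.66661303 0.23558121 0.33180803]
[-0.08538176 -0.99631849  0.00770818] [0.56183516 0.22013787 0.24046181]
handle side 218 [ 0.58499307 -0.17726533  0.06120868] [ 0.59945802 -0.16139321  0.15585278] [ 0.59197721 -0.17085264  0.14073986]
mat (array([ 566.4, -176.2]), array([125.9, 105.9]), 3.5)
boat (array([541.2, -98.5]), array([185.7, 239.9]), 65.7) 222 [ 0.40177297 -0.22355888  0.0100115 ] [ 0.64972772 -0.03240958  0.04467377]
```

View pics/crop0.png

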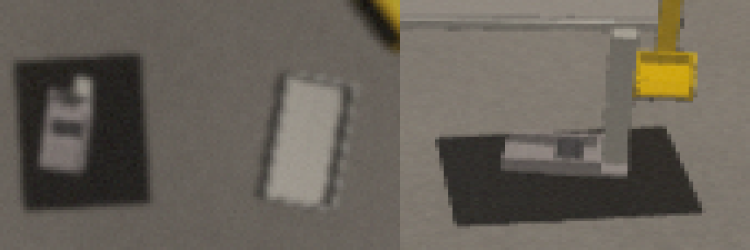

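The crop confirms the steel boat on the mat, with the dark pin in its trough (68,128) and its handle at the top end. Now I'll tighten the tray and boat measurements and pick up the tray.

```bash
python3 - <<'E'
import pickle; from h import *
D=pickle.load(open("d0.pkl","rb")); t,s=D["top"],D["side"]; Pt,Ps=cloud(t),cloud(s)
for P,n in((Pt,"top"),(Ps,"side")):
    m=box(P,[.49,-.43,.02],[.63,-.31,.045]); m=cv2.morphologyEx(m.astype(np.uint8),cv2.MORPH_OPEN,np.ones((1,1)))>0
    print("tray",n,rect(P[m][:,:2]),m.sum())
    m=box(P,[.51,-.2,.013],[.61,-.12,.03]); q=P[m]; print("boat",n,rect(q[:,:2]),m.sum(),q.mean(0))
# bright tray interior cast on floor z=.003
g=t["pixels"].min(2); m=((g>120)&box(Pt,[.47,-.45,-.03],[.65,-.29,.06])).astype(np.uint8)
T=np.linalg.inv(t["camera_from_world"])
def cast(uv,z):
    d=T[:3,:3]@np.array([(uv[0]-t["cx"])/t["fx"],(uv[1]-t["cy"])/t["fy"],1]); o=T[:3,3]; return (o+d*(z-o[2])/d[2])
c=max(cv2.findContours(m,0,1)[0],key=cv2.contourArea)
print("tray bright floor",rect(np.array([cast(p[0],.003)[:2] for p in c])))
for yaw in (0,):
    try: print(r.inverse_kinematics([.557,-.37,.12],down(0)), r.inverse_kinematics([.593,-.166,.3],down(0)))
    except Exception as e: print(e)
E
```

```text
tray top (array([ 557.6, -366.7]), array([ 61.3, 109.7]), 79.2) 195
boat top (array([ 566.9, -161. ]), array([36.1, 66. ]), 82.0) 113 [ 0.56620744 -0.1608123   0.02027671]
tray side (array([ 556.2, -368.6]), array([ 63.5, 110.1]), 79.3) 576
boat side (array([ 565.9, -163.3]), array([41.2, 65.4]), 82.7) 223 [ 0.56522421 -0.16483824  0.01915459]
tray bright floor (array([ 556.7, -368.2]), array([ 46.8, 102.9]), 78.3)
[-6.55938449e-01  7.08103840e-01  1.41958937e+00 -4.44089210e-16
  1.01389944e+00  9.14857877e-01] [-3.48530091e-01  4.31656289e-01  1.41498831e+00 -4.44089210e-16
  1.29494805e+00  1.22226624e+00]
```

```bash
python3 - <<'E'
from h import *
d,_=wrist(); print(d["mount"].round(3).tolist())
y=np.deg2rad(-11); q=down(y); c=[.557,-.3685]
r.set_gripper(1.0,40)
r.move_to([*c,.13],q)
r.move_linear([*c,.026],vel=.12)
print(r.current_tool_pos(),r.current_contact_force())
r.set_gripper(0.0,40); print("open",r.current_opening())
r.move_linear([*c,.25],vel=.2)
print("open",r.current_opening(),r.current_t(),r.current_contact_force())
d=optics.get_image("side"); cv2.imwrite("pics/side1.png",d["pixels"][150:,:, ::-1])
E
```

```text
[[0.001, -0.948, -0.318, 0.081], [1.0, 0.001, 0.001, 0.001], [-0.0, -0.318, 0.948, -0.121], [0.0, 0.0, 0.0, 1.0]]
[ 0.55739908 -0.3688501   0.02684986] [-0.56122091 -0.32141026  0.68987066]
open 0.6942067117684465
open 0.6901661746113149 4.75 [-0.36687443 -0.811919   -2.20333413]
```

View pics/side1.png

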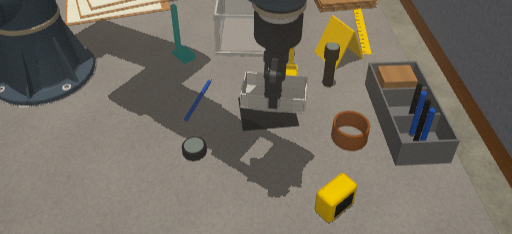

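The side view shows the tray held level across its width at (273,92), above the mat. Next I'll place it in the box.

```bash
python3 - <<'E'
from h import *
q=down(np.deg2rad(-4.9)); c=[.540,.132]
r.move_linear([*c,.25],q,vel=.3)
r.move_linear([*c,.06],vel=.2)
z=.06
f0=np.array(r.current_contact_force())
for z in (.045,.038,.034,.032,.030):
    r.move_linear([*c,z],vel=.05); f=np.array(r.current_contact_force())-f0
    print(z,f.round(2))
    if f[2]>2: break
r.set_gripper(0.95)
r.sleep(.1)
r.move_linear([*c,.25],vel=.25)
print(r.current_t(),r.current_contact_force())
d,T=wrist(); P=cloud(d,T)
m=box(P,[.45,.06,.025],[.63,.2,.05]); print("tray",rect(P[m][:,:2]),m.sum(),np.percentile(P[m][:,2],[5,50,95]))
cv2.imwrite("pics/w1.png",d["pixels"][:,:,::-1])
E
```

```text
0.045 [ 0.38 -0.06 -0.18]
0.038 [ 0.27  1.26 -0.6 ]
0.034 [-0.14 -0.11  0.68]
0.032 [-0.08 -0.84 -0.22]
0.03 [-9.4  -1.44 26.82]
10.6917 [-0.3741123   0.44453158 -0.40743158]
tray (array([523.6, 135. ]), array([119.4, 140.9]), 85.4) 2443 [0.02666954 0.03652291 0.04746069]
```

View pics/w1.png

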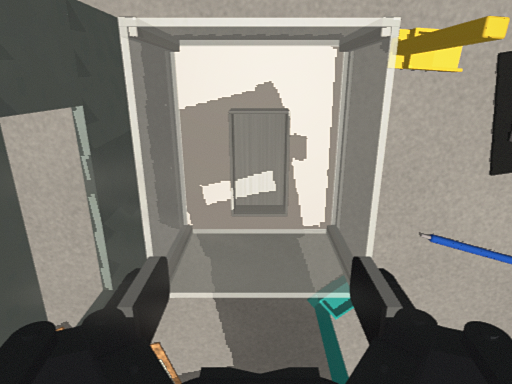

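The wrist view shows the tray flat inside the box at (260,160), square with the walls and let go. Next I'll shut the cover with closed fingers along an arc.

```bash
python3 - <<'E'
from h import *
yb=np.deg2rad(-4.9); q=down(yb); H=np.array([.5625,.2202]); ey=np.array([-np.sin(yb),np.cos(yb)])
def pos(v,ztip): return [*(H+ey*v),ztip+.022]
c=r.current_tool_pos(); r.move_linear([c[0],c[1],.41],q,vel=.3)
r.set_gripper(0.0,40)
r.move_linear(pos(.07,.388),q,vel=.3)
def arc(deg,rho=.165):
    p=np.deg2rad(deg); return pos(-rho*np.cos(p)+.006*np.sin(p)+.0145,.1305+rho*np.sin(p)+.006*np.cos(p))
r.move_linear(arc(100)[:2]+[.1305+.165+.022],vel=.2)
f0=np.array(r.current_contact_force())
for a in (90,80,70,60,50,40,30,20,12,6,2,0):
    r.move_linear(arc(a),vel=.12); f=np.array(r.current_contact_force())-f0; print(a,f.round(1))
    if np.linalg.norm(f)>25: break
E
```

```text
90 [-0.6  0.4  0.2]
80 [0.1 0.4 0.5]
70 [-0.1  0.1 -0.2]
60 [-0.7  0.5 -0.7]
50 [-0.7 -0.7 -0.2]
40 [-0.3  0.   0.6]
30 [-0.2  0.6 -0. ]
20 [-0.8 -0.4  0.7]
12 [0.1 0.3 0.3]
6 [-0.4 -0.6  0.5]
2 [-0.2  0.2  0.1]
0 [-0.5 -0.4  0.2]
```

```bash
python3 - <<'E'
from h import *
f0=np.array(r.current_contact_force()); p=r.current_tool_pos()
for k in range(1,7):
    r.move_linear([p[0],p[1],p[2]-.001*k],vel=.05); f=np.mean([r.current_contact_force() for _ in range(3)],0)-f0; print(k,f.round(1))
    if f[2]>6: break
r.move_linear([p[0],p[1],.36],vel=.3); print(r.current_t())
d,T=wrist(); P=cloud(d,T); cv2.imwrite("pics/w2.png",d["pixels"][:,:,::-1])
m=box(P,[.4,.0,.1],[.72,.3,.4]); q=P[m]; print(m.sum(),q.min(0),q.max(0),rect(q[:,:2]),np.percentile(q[:,2],[5,50,95]))
A=np.c_[q[:,:2]-[.555,.13],np.ones(len(q))]; print(np.linalg.lstsq(A,q[:,2],rcond=None)[0])
t=optics.get_image("top"); P=cloud(t); m=box(P,[.4,.0,.1],[.72,.3,.4]); q=P[m]
A=np.c_[q[:,:2]-[.555,.13],np.ones(len(q))]; print("top",m.sum(),rect(q[:,:2]),np.linalg.lstsq(A,q[:,2],rcond=None)[0])
E
```

```text
1 [-3.6 -0.4  9.4]
18.8083
46020 [0.4410307  0.01812537 0.12347782] [0.66665614 0.23707568 0.39999822] (array([553.5, 125.2]), array([211.7, 211.6]), 85.1) [0.13533271 0.13694887 0.39545377]
[-0.16478664 -0.9850746   0.19887005]
top 2034 (array([554.4, 126.1]), array([211.7, 210.9]), 85.2) [0.00456074 0.01395944 0.13571861]
```

View pics/w2.png

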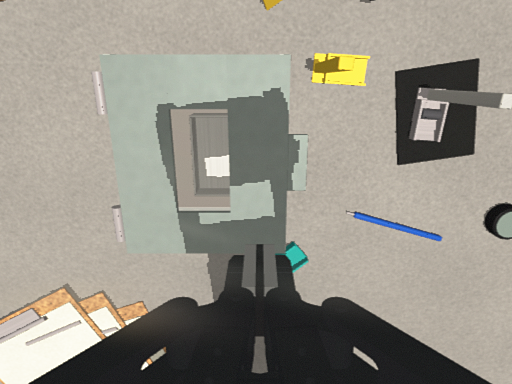

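The wrist view shows the cover flat and shut, with the tray visible through the slot at (205,155). The boat is on the mat at (430,115). Now I'll measure the slot and handle from here and go to the boat.

```bash
python3 - <<'E'
from h import *
d,T=wrist(); P=cloud(d,T)
hole=(box(P,[.47,.07,-.1],[.66,.2,.125])).astype(np.uint8)
hole[:60]=0; hole[:,:140]=0; hole[:,290:]=0
c=max(cv2.findContours(hole,0,1)[0],key=cv2.contourArea)[:,0,:].astype(float)
ray=np.c_[(c[:,0]-d["cx"])/d["fx"],(c[:,1]-d["cy"])/d["fy"],np.ones(len(c))]@T[:3,:3].T
pts=T[:3,3]+ray*((.1335-T[2,3])/ray[:,2])[:,None]; print("slot",rect(pts[:,:2]),T[:3,3])
m=box(P,[.54,-.22,.08],[.65,-.1,.17]); q=P[m]; print("handle",m.sum(),q.min(0),q.max(0),np.median(q[q[:,2]>.135],0))
m=box(P,[.50,-.22,.013],[.62,-.1,.03]); print("boat",rect(P[m][:,:2]),m.sum())
# move above boat, look
yb=np.deg2rad(-8); r.set_gripper(.45,80)
r.move_to([.592,-.166,.26],down(yb))
d,T=wrist(); P=cloud(d,T)
m=box(P,[.50,-.24,.013],[.62,-.08,.03]); print("boat",rect(P[m][:,:2]),m.sum())
m=box(P,[.56,-.2,.10],[.63,-.13,.162]); q=P[m]; print("handle",m.sum(),q.min(0) if m.sum() else 0,q.max(0) if m.sum() else 0)
m=box(P,[.56,-.2,.147],[.63,-.13,.162]); print("htop",rect(P[m][:,:2]) if m.sum()>5 else 0,m.sum())
cv2.imwrite("pics/w3.png",d["pixels"][:,:,::-1]); print(r.current_t())
E
```

```text
slot (array([560. , 128.6]), array([56.9, 96.2]), 85.2) [0.63077813 0.06220996 0.47812805]
handle 790 [ 0.58556765 -0.17058956  0.08006826] [ 0.60033531 -0.15859251  0.15598398] [ 0.59311452 -0.16136553  0.15179582]
boat (array([ 566.4, -162.3]), array([37.4, 66.6]), 81.9) 772
boat (array([ 566. , -163.1]), array([35.2, 67.6]), 81.5) 476
handle 577 [ 0.58500735 -0.17314669  0.10000588] [ 0.60014011 -0.16023523  0.15553988]
htop (array([ 592.4, -166.5]), array([10.9, 14.3]), 82.0) 327
20.475
```

View pics/w3.png

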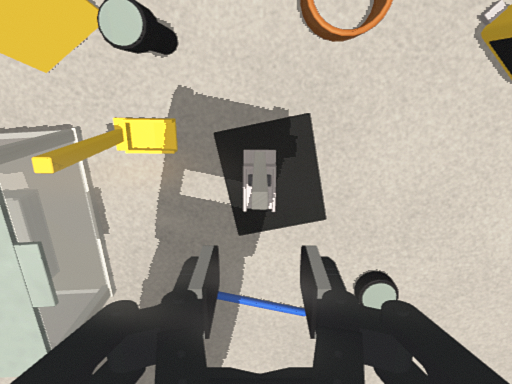

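The wrist view shows the boat at (260,180) on the mat, with the handle's top measured at (592.4,-166.5) mm and the jaws clear either side. I'll check reachability of the tilted poses first, then grasp, lift and hover above the slot.

```bash
cat >> h.py <<'E'
ZT=.141; SLOT=np.array([.555,.1295,.1335]); PSI=np.deg2rad(180-4.9); N=np.array([np.cos(PSI),np.sin(PSI),0])
def tool(B,psi,th,zt=ZT):
    Rb=R.from_euler('z',psi)*R.from_euler('y',th)
    q=(Rb*R.from_euler('z',np.pi)*R.from_euler('x',np.pi)).as_quat()
    return np.asarray(B)+Rb.apply([0,0,zt]), q
S=.055
def tip(deg,off=-.026,dy=0.):
    th=np.deg2rad(deg); p=SLOT+off*N+dy*np.array([-N[1],N[0],0]); Rb=R.from_euler('z',PSI)*R.from_euler('y',th)
    return tool(p-Rb.apply([0,0,S]),PSI,th)
E
python3 - <<'E'
from h import *
for a in (0,20,42): print(a,tip(a)[0].round(3),np.round(r.inverse_kinematics(*tip(a)),2))
q=down(np.deg2rad(-8.2)); c=[.5925,-.1663]
r.move_linear([*c,.26],q,vel=.15); r.move_linear([*c,.145],vel=.12)
r.set_gripper(0.0,80); print("open",r.current_opening(),r.current_contact_force())
r.move_linear([*c,.345],vel=.15)
print("open",r.current_opening(),r.current_tool_pos())
t,_q=tool(SLOT-.026*N,PSI,0); t[2]=.345
r.move_linear(t,_q,vel=.2)
r.sleep(.2)
Z=r.current_tool_pos()[2]-ZT
print(r.current_t(),t,"boat z",Z)
for n in ("top","side"):
    d=optics.get_image(n); P=cloud(d)
    m=box(P,[.47,.07,Z-.01],[.63,.19,Z+.03]); print(n,"boat",rect(P[m][:,:2]),m.sum(),P[m].min(0),P[m].max(0))
    if n=="side":
        cv2.imwrite("pics/side2.png",cv2.resize(d["pixels"][60:260,150:400,::-1],(750,600),interpolation=3))
        m=box(P,[.47,.07,Z+.03],[.63,.19,Z+.10]); q=P[m]; print("handle",m.sum(),[q[abs(q[:,2]-Z-h)<.01].mean(0).round(4) for h in (.04,.09)])
E
```

```text
0 [0.581 0.127 0.22 ] [ 0.14  0.47  1.57 -0.    1.11  1.79]
20 [0.552 0.13  0.214] [ 0.19  0.31  1.86 -0.16  0.64  1.95]Traceback (most recent call last):
  File "<stdin>", line 2, in <module>
    return _wrapfunc(a, 'round', decimals=decimals, out=out)
    return _wrapit(obj, method, *args, **kwds)
    result = getattr(arr, method)(*args, **kwds)
TypeError: unsupported operand type(s) for *: 'NoneType' and 'float'
```

```bash
python3 - <<'E'
from h import *
import h
f=lambda x: None if x is None else np.round(x,2).tolist()
for a in (28,32,34,36,38,40): print(a,f(r.inverse_kinematics(*tip(a))), f(r.inverse_kinematics(*tip(a,-.01))),f(r.inverse_kinematics(*tip(a,-.04))))
h.PSI+=np.pi; h.N=-h.N
for a in (0,20,30,40,45): print(a,f(r.inverse_kinematics(*tip(a))), f(r.inverse_kinematics(*tip(a,-.038))))
E
```

```text
28 [0.21, 0.27, 1.97, -0.32, 0.45, 2.13] [0.23, 0.24, 2.01, -0.34, 0.44, 2.16] [0.21, 0.29, 1.94, -0.31, 0.46, 2.11]
32 [0.23, 0.26, 2.03, -0.48, 0.36, 2.3] [0.24, 0.23, 2.06, -0.51, 0.35, 2.33] [0.22, 0.28, 2.0, -0.46, 0.36, 2.27]
34 [0.23, 0.25, 2.05, -0.6, 0.32, 2.41] [0.25, 0.23, 2.09, -0.63, 0.32, 2.46] [0.22, 0.28, 2.02, -0.57, 0.32, 2.38]
36 [0.24, 0.25, 2.08, -0.75, 0.28, 2.57] [0.26, 0.23, 2.11, -0.79, 0.28, 2.62] [0.23, 0.27, 2.05, -0.72, 0.28, 2.53]
38 [0.25, 0.25, 2.1, -0.94, 0.25, 2.76] [0.26, 0.23, 2.14, -0.98, 0.26, 2.82] [0.24, 0.27, 2.07, -0.9, 0.25, 2.72]
40 None None None
0 [0.16, 0.38, 1.7, 0.0, 1.06, -1.33] [0.16, 0.36, 1.73, 0.0, 1.05, -1.32]
20 [0.12, 0.59, 1.42, 0.07, 1.48, -1.39] [0.12, 0.57, 1.45, 0.07, 1.46, -1.38]
30 [0.1, 0.71, 1.27, 0.09, 1.68, -1.4] [0.11, 0.68, 1.31, 0.1, 1.66, -1.4]
40 [0.09, 0.82, 1.14, 0.12, 1.87, -1.4] [0.09, 0.8, 1.18, 0.12, 1.85, -1.4]
45 [0.09, 0.88, 1.07, 0.13, 1.96, -1.4] [0.09, 0.86, 1.12, 0.13, 1.94, -1.4]
```

```bash
sed -i "s/q=(Rb\*R.from_euler('z',np.pi)\*R/q=(Rb*R/" h.py; python3 - <<'E'
from h import *
f=lambda x: None if x is None else np.round(x,2).tolist()
for a in (0,20,30,36,40,42): print(a,f(r.inverse_kinematics(*tip(a))))
c=np.array([.5925,-.1663,.004]); psi=np.deg2rad(171.8)
r.move_to(*tool(c+[0,0,.115],psi,0))
r.move_linear(tool(c,psi,0)[0],vel=.12)
r.set_gripper(0.0,80); print("open",r.current_opening(),r.current_contact_force())
r.move_linear(tool(c+[0,0,.2],psi,0)[0],vel=.15)
print("open",r.current_opening(),r.current_tool_pos())
t,_q=tool(SLOT-.026*N,PSI,0); t[2]=.345
r.move_linear(t,_q,vel=.2)
r.sleep(.2)
Z=r.current_tool_pos()[2]-ZT
print(r.current_t(),t,"boat z",Z)
for n in ("top","side"):
    d=optics.get_image(n); P=cloud(d)
    m=box(P,[.47,.07,Z-.01],[.63,.19,Z+.03]); print(n,"boat",rect(P[m][:,:2]),m.sum(),P[m].min(0),P[m].max(0))
    if n=="side":
        cv2.imwrite("pics/side2.png",cv2.resize(d["pixels"][60:260,150:400,::-1],(750,600),interpolation=3))
        m=box(P,[.47,.07,Z+.03],[.63,.19,Z+.10]); q=P[m]; print("handle",m.sum(),[q[abs(q[:,2]-Z-h)<.01].mean(0).round(4) for h in (.04,.09)])
E
```

```text
0 [0.14, 0.47, 1.57, 0.0, 1.11, -1.35]
20 [0.19, 0.31, 1.86, -0.16, 0.64, -1.19]
30 [0.22, 0.26, 2.0, -0.39, 0.4, -0.94]
36 [0.24, 0.25, 2.08, -0.75, 0.28, -0.57]
40 [0.26, 0.25, 2.13, -1.17, 0.24, -0.14]
42 [0.26, 0.26, 2.15, -1.43, 0.23, 0.12]
open 0.12654386807284432 [0.19433268 0.26696167 4.07334838]
open 0.12238961211908889 [ 0.59226376 -0.16621568  0.34404994]
27.8917 [0.58090498 0.12727916 0.345     ] boat z 0.20402150650865106
top boat (array([549., 128.]), array([35.2, 56.9]), 87.7) 363 [0.52033826 0.10954935 0.20231958] [0.57687559 0.14586453 0.22757048]
side boat (array([554.1, 127.5]), array([42.4, 66.4]), 85.2) 330 [0.52104121 0.10474965 0.20143227] [0.58681844 0.15137206 0.23369233]
handle 135 [array([0.5807, 0.1196, 0.2438]), array([0.5805, 0.1199, 0.2941])]
```

View pics/side2.png

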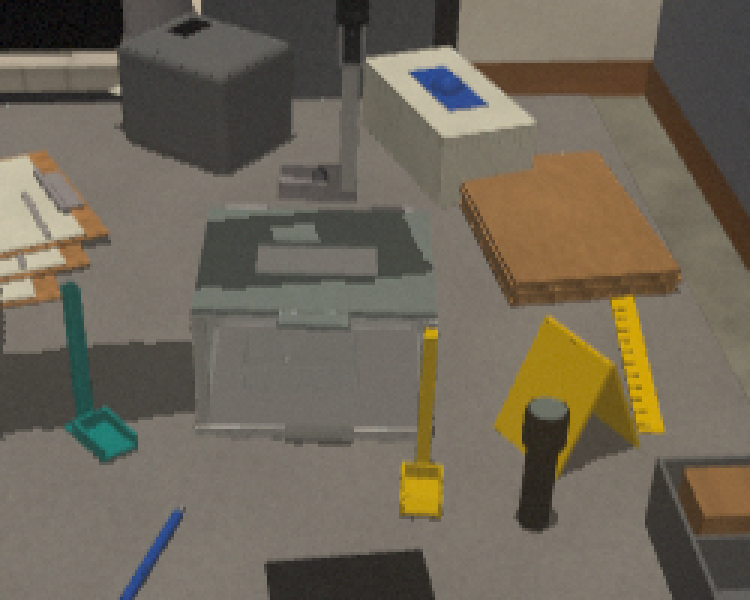

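The side view shows the boat level above the slot, with the pin still in it at (320,175) and the cover shut. Position agrees within 2 mm against 11 mm slot clearance. Now I'll lower and tip it.

```bash
python3 - <<'E'
from h import *
t,q=tip(0)
r.move_linear(t,q,vel=.08); r.sleep(.2)
print(r.current_t(),r.current_contact_force())
for a in (10,20,26,30,34,38,41):
    t,q=tip(a); r.move_linear(t,q,vel=.04 if a>20 else .06)
    print(a,np.round(r.current_q()[3:],2),np.round(r.current_contact_force(),1))
r.sleep(.4); print(r.current_t())
d=optics.get_image("side"); cv2.imwrite("pics/side3.png",cv2.resize(d["pixels"][100:220,190:320,::-1],(650,600),interpolation=3))
E
```

```text
29.9083 [-0.84350692  0.553111   -1.10801748]
10 [-0.05  0.88 -1.29] [ 0.4  0.6 -1.2]
20 [-0.15  0.64 -1.19] [-0.   0.5  0.1]
26 [-0.27  0.5  -1.07] [-0.2  0.2 -1.8]
30 [-0.39  0.41 -0.94] [ 0.5 -0.2 -2.1]
34 [-0.59  0.32 -0.73] [ 0.6  0.1 -1.3]
38 [-0.93  0.26 -0.39] [ 0.5 -0.7 -1.1]
41 [-1.3   0.23 -0.02] [ 0.6 -0.3 -0.9]
33.0417
```

View pics/side3.png

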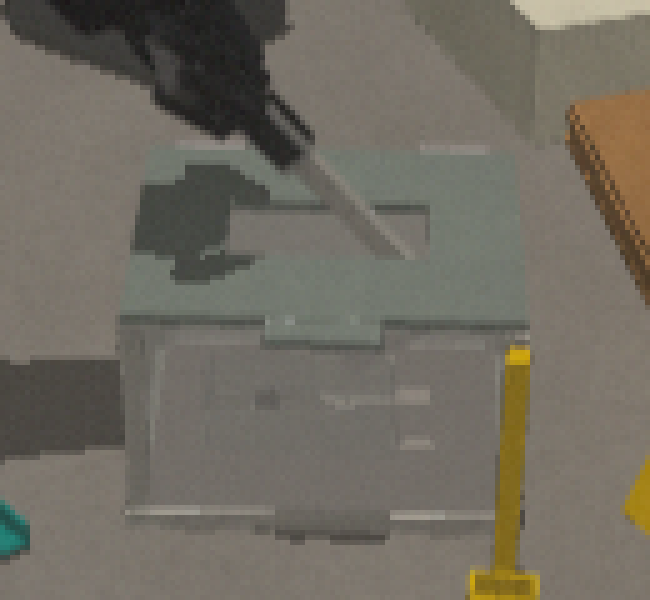

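The tipped boat passes cleanly through the slot, and a dark spot at (267,398) inside the box looks like the pin in the tray. I'll level the boat, lift it out and check that the trough is empty and the pin is in the tray.

```bash
python3 - <<'E'
from h import *
for a in (38,34,30,20,10,0):
    t,q=tip(a); r.move_linear(t,q,vel=.06)
t[2]=.345; r.move_linear(t,vel=.1)
print(r.current_t(),np.round(r.current_contact_force(),1))
s=optics.get_image("side")["pixels"]
c=np.array([.5925,-.1663,.004]); psi=np.deg2rad(171.8)
t,q=tool(c+[0,0,.2],psi,0); r.move_linear(t,q,vel=.2)
a=optics.get_image("top")["pixels"]
A=cv2.resize(a[135:245,90:220,::-1],(400,338),interpolation=3); B=cv2.resize(s[60:200,200:330,::-1],(314,338),interpolation=3)
cv2.imwrite("pics/chk.png",np.hstack([A,B])); print(r.current_t(),r.current_opening())
E
```

```text
36.975 [-0.4 -0.1 -2.5]
38.6917 0.12039461026357866
```

View pics/chk.png

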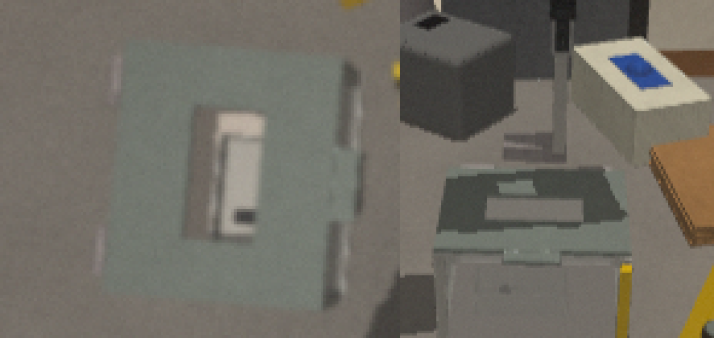

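The left panel shows the pin in the tray at (244,215) through the slot. The right panel shows the boat lifted out with an empty trough at (530,145). Now I'll put the boat back on the mat.

```bash
python3 - <<'E'
from h import *
c=np.array([.5925,-.1663,.004]); psi=np.deg2rad(171.8)
r.move_linear(tool(c+[0,0,.02],psi,0)[0],vel=.15)
f0=np.array(r.current_contact_force())
for k in (.010,.005,.003,.002,.001,0,-.001):
    r.move_linear(tool(c+[0,0,k],psi,0)[0],vel=.03); f=np.array(r.current_contact_force())-f0; print(k,f.round(1))
    if f[2]>3: break
r.set_gripper(.45); r.sleep(.2)
p=r.current_tool_pos(); r.move_linear([*p[:2],.28],vel=.12)
r.move_linear([.45,-.35,.35],vel=.3)
r.sleep(.3); print(r.current_t())
d=optics.get_image("top"); P=cloud(d)
m=box(P,[.51,-.22,.013],[.61,-.1,.03]); print("boat",rect(P[m][:,:2]))
m=box(P,[.56,-.2,.13],[.63,-.13,.162]); print("handle top",P[m].mean(0),m.sum())
m=box(P,[.4,.0,.1],[.72,.3,.4]); q=P[m]; print("lid z",np.percentile(q[:,2],[5,50,95]))
cv2.imwrite("pics/top2.png",cv2.resize(d["pixels"][:,:,::-1],(800,600),interpolation=3))
E
```

```text
0.01 [-0.7 -0.4  0.7]
0.005 [-0.6  0.5 -0.1]
0.003 [-0.7 -0.1  1.2]
0.002 [-1.4 -0.1 -1.6]
0.001 [-0.1 -0.  -0. ]
0 [-1.1  0.4  5.7]
44.9583
boat (array([ 564.2, -161.7]), array([36., 60.]), 81.5)
handle top [ 0.59379653 -0.16548352  0.15046856] 32
lid z [0.13282366 0.1361116  0.13911648]
```

View pics/top2.png

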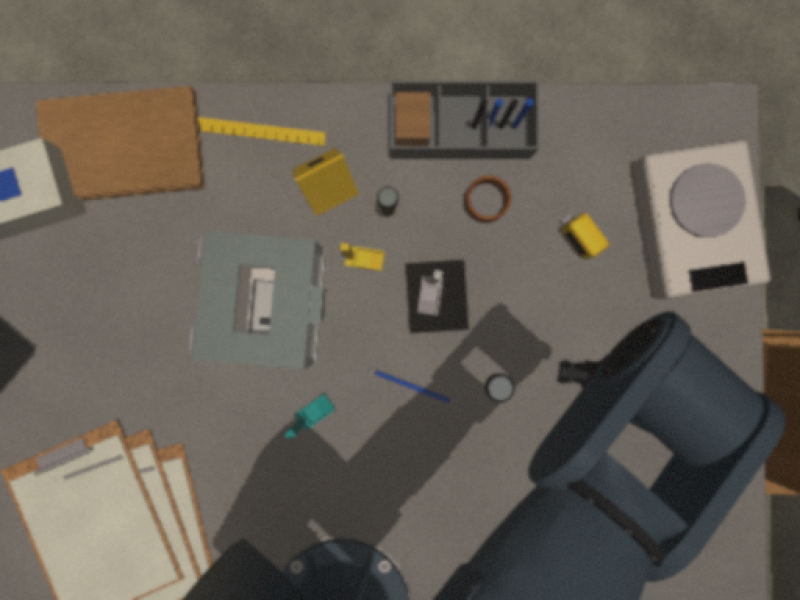

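The top view shows the boat upright on the mat at (430,290) and the pin in the tray at (264,320). The cover is shut, the bystanders are where they started and the arm is clear. Handing in.

```bash
python3 -c "
from cell import r
r.hand_in(); print(r.current_t())"
```

```text
the job is handed in; nothing more can be done
the job is handed in; nothing more can be done
```

The job is done and handed in at about 45 s of the 72 s allowed; no verdict is reported.

I stood the tray in the box and pushed the cover shut along an arc with closed fingers. I then carried the boat level through the slot, tipped it to 41° and took it out level. It went back to its original spot on the mat.

**Last checks, from the top camera before handing in:**
- **Cover:** it lies flat, with a median height of 136 mm against the 136.5 mm expected.
- **Pin:** it is visible in the tray through the slot, toward the tray's robot end. The boat's trough was seen empty on the way out.
- **Boat:** it is upright, with the handle top at about (0.594, -0.165) m and the base about 15 mm from the mat centre.
- **Bystanders and look-alikes:** none looks moved in the final picture, though I compared it with the first by eye only.
- **Slot clearance:** the tool force readings showed no sign of contact between the boat and the slot or box.

**Problems and disagreements along the way:**
- **First plan for tipping:** it ran out of wrist range just short of 40°, so I gripped the handle with the gripper turned half round.
- **Putting the tray down:** it met the floor with about 27 N at the wrist, well under the limit.
- **Slot length:** the wrist view gave 96 mm instead of 110 mm, probably because the fingers hid one end. I took the slot centre from the box rim as well.
- **Cover slope:** just after shutting, the fitted slope was 0.014 rad, which is within the depth noise and the 0.04 rad limit.

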